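# Plug-gauge two bearing housings and set the tight one aside

### The arm

A 6-joint arm with a two-finger parallel gripper is mounted at the origin on the work surface. World frame = base frame: x ahead of the robot, y to its left, z up, the work surface at z = 0. Lengths are in mm, angles in rad, forces in N, time in s.
With the tool pointing down it reaches from about 250 to 850 mm from the base axis. Payload 12.5 kg.
Tool frame: the origin (TCP) lies midway between the tips of the shut fingers; the grasp point (between the pads) lies 19 mm behind it (r.grasp_offset is the distance from the TCP to the grasp point, in mm); x points along the fingers, z is the direction in which the jaws open and shut, and the axes are right-handed (so a half turn about x gives the same grasp; the last joint's range is limited). The gripper opens to 93 mm and grips with 3 to 60 N. Pads are 15 mm wide; open, the fingers measure 128 mm over their backs; the gripper's body (75 mm by 188 mm) begins 65 mm behind the grasp point.
Start: joints at [1.25, 0.351, 1.652, -0, 1.139, -0.085], TCP at [128.46, 534.773, 218.633] pointing down, gripper open.
Joint ranges: [-2.75, 2.75], [-0.79, 2.1], [0.01, 2.65], [-1.57, 4.71], [0.07, 3.14], [-2.87, 2.87]. Speed limits (rad/s): [2.22, 2.22, 2.79, 3.14, 3.14, 3.14].

### API

Orientations are given as [roll, pitch, yaw] about the fixed x, y, z axes, in that order (R = Rz(yaw) Ry(pitch) Rx(roll)).
In Python, from workcell import r, optics gives the robot as it stands. The module is installed in compiled form; this text tells all that it offers.
- The arm moves only by the tool drive_tool, never from a script. Its argument "deltas" is a list that holds one entry, the list of rows, each a list of 6 numbers: the shift along the tool's x, y, z in m, then the turn, a rotation vector about the tool's x, y, z in degrees. A call has 1 to 5 rows; each row shifts and turns the pose as measured when the row begins, along the tool's axes as they then stand; what a row does not reach is not made up. A row lasts 1/10 s, in which the tool goes at most 50 mm and 8.59 degrees, less where a joint would pass 70% of its speed; a pose out of reach is approached as far as the arm can. A call with a gripper value outside its range is refused whole. "claw" is the closure in counts, from 0 (fully open) to 255 (shut), set as the call begins (left out, the last holds). The fingers move at their own pace and stop on an object; "squeeze" is the grip in N (left out, the last holds). Time passes only in rows, so rows that do not move let the fingers close. It gives the time, the measured TCP pose, the force and the opening at its end, in the units of the state.
- r.get_obs(): the state, without advancing time (a new reading comes with each control period).
- optics.read_camera(name): name is "scene" or "top" or "wrist"; returns a dict with "img" (400x640x3 uint8, red, green, blue), "depth" (400x640 float32, mm along the optical axis (not along the pixel's ray), 0 where there is no reading), "intrinsics" (3x3 intrinsics, pixels), "R" (3x3) and "t" (3): a world point X has camera coordinates R X + t. Camera axes: x right, y down, z forward; pixel columns grow to the right and rows downward; lengths in mm; the calibration is good to about 2 mm. A picture is of the moment at which its call begins.
- r.hand_in(): hands the job in, once; it reports no verdict.
The state is a dict: "clock": time; "q": joint angles; "qvel": joint speeds; "joint_torque": joint torques, N m; "tcp_pos": TCP position; "orientation": TCP orientation; "contact_force": force on the tool from outside, world axes, zero at the start; "wrist_torque": the same for the moment, N m; "grip_width": opening from 0.0 (shut) to 1.0 (fully open).
Only numpy, scipy, OpenCV 4.12 (cv2) and the standard library are available. Lean on these libraries where they do the work, as an engineer would, in place of code of your own. Each camera call takes 0.05 s, during which the arm holds its last target.

### The job

One of the two bearing housings on the mat has a bore that is too tight deep inside. Without moving them, try the plug gauge in both, pressing lightly until it is home or stops firmly, never forcing it; after feeling it stop in the tight one, leave the gauge standing fully home in the good one. Then set the tight housing down upright in the middle of the reject tray, disturbing nothing else.

Things in the scene. Friction and masses are not known exactly. Their poses are not given: they have to be found in the camera images.
- gauge: Steel plug gauge, 0.18 kg, upright in the wooden rest at the start. From below: round plug 20 mm diameter, 38 mm long, its foot tapered to 16 mm over the lowest 3 mm; collar 34 mm diameter, 38 to 44 mm up; dark round handle 22 mm diameter, 44 to 94 mm up. Origin: centre of the plug's bottom face; z runs up to the handle.
- rest: Fixed wooden block 70 x 70 x 30 mm with a 23.5 mm hole 25 mm deep in its middle; the gauge's plug stands on the bottom of that hole (gauge origin 5 mm above the table). Origin: centre of its underside, z up.
- housing_a: One of two loose look-alike aluminium bearing housings, about 0.4 kg: square flange 66 x 66 x 8 mm, on it a round hub 50 mm diameter, total height 48 mm. In the top a round mouth 21 mm diameter, 11 mm deep; below it a bush, wide in one housing, tight in the other (drawn anew every time). Origin: centre of the underside, z up.
- housing_b: The other housing, same outside. In the good one the gauge slides down until its collar rests on the hub's top (gauge origin about 10 mm above the housing's underside); in the tight one the bush is 15 mm wide and stops the gauge hard after about 12 to 13 mm. Origin: centre of the underside, z up.
- housing_a_mouth (a point): Centre of the mouth of housing_a, at the height of the hub's top (48 mm above its underside).
- housing_b_mouth (a point): Centre of the mouth of housing_b, at the height of the hub's top.
- tray: Reject tray: fixed, open, teal plastic, 150 x 150 mm, 26 mm high, walls and floor 5 mm thick, empty at the start. Origin: centre of its underside, z up.
- carton: Bystander: closed cardboard box 90 x 120 x 60 mm. Origin: centre of its underside.
- tape: Bystander: cardboard ring 90 mm diameter, 25 mm high, lying flat. Origin: centre of its underside.
- wrench: Bystander: steel wrench lying flat on the table. Origin: middle of its underside.
- mat: Black rubber slab let into the table, fixed, 250 x 310 mm (long side along its y), on which both housings stand; its top is 6 to 22 mm above the table, different every time. Origin: 22 mm below the centre of its top face.
Mind the look-alikes: they are no part of the job. What is shaped like the housing_b but blue or yellow is not meant.

How it is judged (in metres and radians):
On the way, in this order (a step that is already met when the one before it is completed fails the run):
1. the tight bore has been felt: the gauge bears lightly on the stop 12 to 13 mm inside one housing (mat under it carries over 6.5 N, weight included), both housings still within 25 mm of their start (((horizontal distance between gauge and housing_a below 0.004 m and z of gauge in the frame of housing_a between 0.032 and 0.037 m and contact force between housing_a and mat above 6.5 N) or (horizontal distance between gauge and housing_b below 0.004 m and z of gauge in the frame of housing_b between 0.032 and 0.037 m and contact force between housing_b and mat above 6.5 N)) and distance of each of housing_a, housing_b from where it was at the start of the episode below 0.025 m), for 0.1 s.
2. the gauge is fully home in one housing (its tip within 14 mm of the housing's underside), both housings still within 25 mm of their start (((horizontal distance between gauge and housing_a below 0.004 m and z of gauge in the frame of housing_a below 0.014 m and angle between the z axis of gauge and the z axis of housing_a, either way round below 0.08 rad) or (horizontal distance between gauge and housing_b below 0.004 m and z of gauge in the frame of housing_b below 0.014 m and angle between the z axis of gauge and the z axis of housing_b, either way round below 0.08 rad)) and distance of each of housing_a, housing_b from where it was at the start of the episode below 0.025 m), for 0.2 s.
At the end, for the whole second after the job is handed in: Gauge at rest fully home in one housing (origin under 14 mm above its underside, within 4 mm and 0.08 rad of its axis); that housing upright on the mat within 30 mm of its start; the other upright and flat at rest on the tray's floor, within 50 mm of its middle each way (((horizontal distance between gauge and housing_a below 0.004 m and z of gauge in the frame of housing_a below 0.014 m and angle between the z axis of gauge and the z axis of housing_a, either way round below 0.08 rad and angle between housing_a's own z axis and vertical below 0.05 rad and z of housing_a in the frame of mat below 0.026 m and distance of housing_a from where it was at the start of the episode below 0.03 m and linear speed of each of gauge, housing_b below 0.02 m/s and x of housing_b in the frame of tray between -0.05 and 0.05 m and y of housing_b in the frame of tray between -0.05 and 0.05 m and z of housing_b in the frame of tray below 0.01 m and angle between housing_b's own z axis and vertical below 0.08 rad) or (horizontal distance between gauge and housing_b below 0.004 m and z of gauge in the frame of housing_b below 0.014 m and angle between the z axis of gauge and the z axis of housing_b, either way round below 0.08 rad and angle between housing_b's own z axis and vertical below 0.05 rad and z of housing_b in the frame of mat below 0.026 m and distance of housing_b from where it was at the start of the episode below 0.03 m and linear speed of each of gauge, housing_a below 0.02 m/s and x of housing_a in the frame of tray between -0.05 and 0.05 m and y of housing_a in the frame of tray between -0.05 and 0.05 m and z of housing_a in the frame of tray below 0.01 m and angle between housing_a's own z axis and vertical below 0.08 rad))); the robot touches nothing.
It fails at once if the gauge is forced: a housing with the gauge in or on its mouth is pressed onto the mat with a standing force above 30 N (its weight of about 4 N included) ((contact force between housing_a and mat above 30 N and horizontal distance between gauge and housing_a below 0.02 m and linear speed of gauge below 0.0015 m/s) or (contact force between housing_b and mat above 30 N and horizontal distance between gauge and housing_b below 0.02 m and linear speed of gauge below 0.0015 m/s)).
It fails at once if the gauge is rammed: such a housing hits the mat with over 100 N, even for a moment ((contact force between housing_a and mat above 100 N and horizontal distance between gauge and housing_a below 0.02 m) or (contact force between housing_b and mat above 100 N and horizontal distance between gauge and housing_b below 0.02 m)).
It fails at once if a bystander (carton, tape ring or wrench) is moved more than 15 mm (distance of any of carton, tape, wrench from where it was at the start of the episode above 0.015 m).
It fails at once if a housing is dropped into the tray (faster than 0.6 m/s within 60 mm above its floor) ((linear speed of housing_a above 0.6 m/s and horizontal distance between housing_a and tray below 0.07 m and z of housing_a in the frame of tray below 0.06 m) or (linear speed of housing_b above 0.6 m/s and horizontal distance between housing_b and tray below 0.07 m and z of housing_b in the frame of tray below 0.06 m)).
It also fails if it takes over 72 s, if anything falls off the work surface, if the arm or the gripper's body presses on something with over 40 N, if the wrist force passes 120 N, or if a joint passes its speed limit or range.

## Working session

There is one attempt and no reset: what is moved stays moved. The work goes in short steps, Python scripts to look and compute and a tool call to move; the robot and the scene stay as the last step left them, time stands still between calls to the robot, and variables do not carry over. Pictures are saved under pics/ and viewed, and the job is handed in when it is done.

Besides the shell and the picture viewer there is one more tool, called after ">>>" by a JSON object that holds its "api" and its "payload". drive_tool: Moves the arm, as the interface text tells. Its arguments: {"type":"object","properties":{"deltas":{"type":"array","items":{"type":"array","items":{"type":"array","items":{"type":"number"}}}},"claw":{"type":"number"},"squeeze":{"type":"number"}},"required":["deltas"]}

```bash
mkdir -p pics; python3 - <<'E'
from workcell import r, optics
import cv2,numpy as np,pickle
print(r.get_obs(), r.grasp_offset)
for n in ['scene','top','wrist']:
    c=optics.read_camera(n); pickle.dump(c,open(f'c0_{n}.pkl','wb'))
    cv2.imwrite(f'pics/0_{n}.png',c['img'][:,:,::-1]); print(n,c['intrinsics'].tolist(),c['R'].tolist(),c['t'])
E
```

```text
{'clock': 0.0, 'q': array([ 1.25038422e+00,  3.51218833e-01,  1.65239852e+00, -2.78560039e-05,
        1.13907809e+00, -8.45946671e-02]), 'qvel': array([ 0.00092418,  0.00044127, -0.00101793,  0.00035565, -0.0006707 ,
       -0.00073381]), 'joint_torque': array([-1.65257297e-03, -4.97336483e+01, -2.85255414e+01,  6.97759562e-02,
        2.57836125e-02, -8.00031034e-05]), 'tcp_pos': array([128.37674062, 534.471977  , 218.12067147]), 'orientation': array([ 3.07992415,  1.56969324, -1.8682706 ]), 'contact_force': array([0.64192305, 0.25074703, 0.26345404]), 'wrist_torque': array([ 0.04801671, -0.03399558,  0.00318283]), 'grip_width': 0.9976105228945272} 18.8
scene [[469.30945739939017, 0.0, 325.5939314570048], [0.0, 469.30945739939017, 199.6201003138634], [0.0, 0.0, 1.0]] [[-0.7800289202227306, 0.6257294494915131, 0.004188037154690932], [0.5084599568176471, 0.6377144447943033, -0.5786093321176995], [-0.3647236706455418, -0.4492025633717396, -0.8155940786513233]] [ 461.57461825 -244.8852937  1466.55283144]
top [[398.3333220504591, 0.0, 317.83173591459183], [0.0, 398.3333220504591, 204.72299582996138], [0.0, 0.0, 1.0]] [[-0.0059091510959651, -0.9994876292277363, -0.03145728777316473], [-0.9939506799841863, 0.009320586923543943, -0.10943113093801991], [0.10966826201002024, 0.030620347485280208, -0.9934964854631253]] [  8.73287749 565.56739536 775.11449586]
wrist [[339.607245541871, 0.0, 326.3254302702664], [0.0, 339.607245541871, 206.69889454606857], [0.0, 0.0, 1.0]] [[0.23393744411676057, 0.9722516505067944, 1.8081307120625642e-05], [0.932815963165339, -0.22445390500727921, 0.2819127939468269], [0.27409423763377483, -0.0659330919478186, -0.9594400326660142]] [-549.700645    -33.00679048  391.06519645]
```

View pics/0_scene.png

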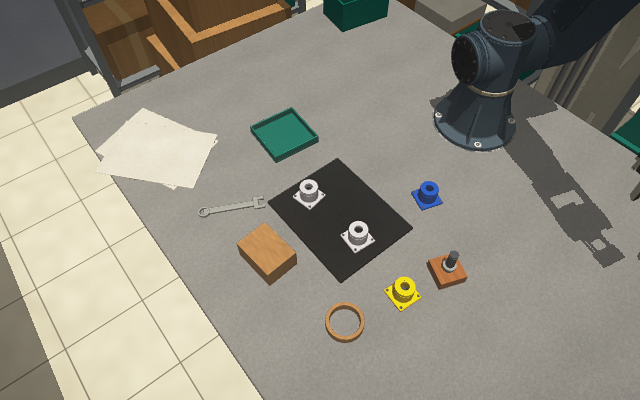

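View pics/0_top.png

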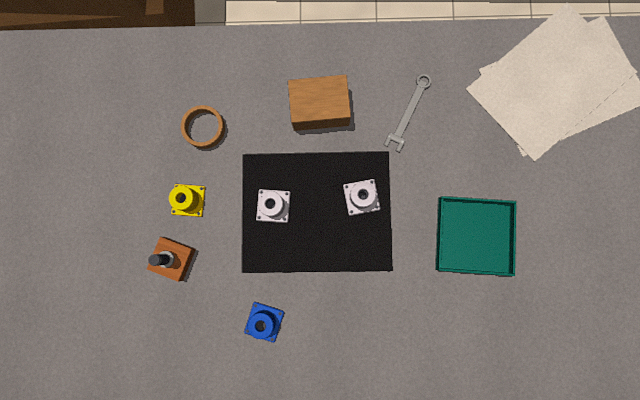

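View pics/0_wrist.png

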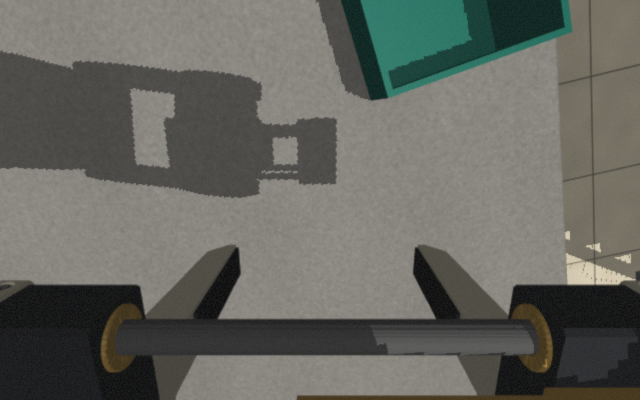

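The scene and top views show:
- Two silver housings on the mat, top camera at (273,206) and (363,196); scene camera at (358,235) and (308,192).
- Look-alikes in blue (264,324) and yellow (184,199), which I exclude.
- The gauge in its rest at (160,260), the only gauge.
- The tray at (477,236), with the carton, tape and wrench at the top of the image.

Next I measure positions.

```bash
cat > h.py <<'E'
import numpy as np,cv2,pickle
def cloud(c):
    d=c['depth'].astype(float);K=c['intrinsics'];v,u=np.mgrid[0:d.shape[0],0:d.shape[1]]
    X=np.stack([(u-K[0][2])/K[0][0]*d,(v-K[1][2])/K[1][1]*d,d],-1)
    W=(X-np.array(c['t']))@np.array(c['R']); W[d<=0]=np.nan
    return W
def proj(c,P):
    q=(np.array(c['R'])@np.atleast_2d(P).T).T+np.array(c['t']);K=c['intrinsics']
    return np.stack([q[:,0]/q[:,2]*K[0][0]+K[0][2],q[:,1]/q[:,2]*K[1][1]+K[1][2]],-1)
E
python3 - <<'E'
from h import *
for n,rois in [('top',dict(A=(245,180,300,230),B=(335,170,390,222),gauge=(135,230,200,285),tray=(430,190,520,282),mat=(300,225,340,265),table=(300,290,400,340))),
 ('scene',dict(A=(335,210,382,256),B=(286,172,332,214),gauge=(425,243,472,290),tray=(245,103,322,163),mat=(320,200,340,220),table=(500,300,560,360)))]:
    c=pickle.load(open(f'c0_{n}.pkl','rb'));W=cloud(c)
    for k,(a,b,e,f) in rois.items():
        P=W[b:f,a:e].reshape(-1,3);P=P[~np.isnan(P[:,0])]
        h=np.histogram(P[:,2],bins=np.arange(-10,120,4));
        print(n,k,len(P),[(int(z),int(m)) for z,m in zip(h[1],h[0]) if m>15])
        zt={'A':(58,80),'B':(58,80),'gauge':(90,110),'tray':(20,32)}.get(k)
        if zt:
            S=P[(P[:,2]>zt[0])&(P[:,2]<zt[1])]
            if len(S):
                (cx,cy),rad=cv2.minEnclosingCircle(S[:,:2].astype(np.float32)); print('   top',S.mean(0).round(1),S.min(0).round(1),S.max(0).round(1),len(S),'circ',round(cx,1),round(cy,1),round(rad,1), 'rect',cv2.minAreaRect(S[:,:2].astype(np.float32)))
E
```

```text
top A 2742 [(2, 93), (6, 1465), (10, 241), (14, 422), (18, 47), (50, 30), (54, 353), (58, 32)]
   top [567.6  96.7  58.6] [545.2  77.7  58. ] [588.7 117.4  60.1] 32 circ 568.0 97.7 22.9 rect ((568.2352294921875, 98.89414978027344), (38.81033706665039, 44.04710388183594), 79.54779052734375)
top B 2852 [(2, 134), (6, 1532), (10, 225), (14, 407), (18, 40), (38, 17), (42, 31), (50, 36), (54, 358), (58, 26)]
   top [582.8 -80.1  58.5] [ 563.3 -100.5   58. ] [602.8 -59.4  59.4] 26 circ 583.7 -80.0 21.1 rect ((583.3389892578125, -79.37825775146484), (35.9716682434082, 37.48184585571289), 44.62720489501953)
top gauge 3559 [(-6, 58), (-2, 1695), (2, 422), (6, 24), (10, 28), (14, 29), (18, 27), (22, 33), (26, 298), (30, 606), (46, 76), (50, 39), (94, 25), (98, 91)]
   top [459.4 305.8  98.9] [448.8 295.6  91. ] [469.2 317.5 102.9] 127 circ 459.5 306.4 11.1 rect ((459.39459228515625, 306.6976318359375), (20.24168586730957, 21.046409606933594), 56.608890533447266)
top tray 8250 [(-6, 90), (-2, 1958), (2, 3251), (6, 1759), (10, 123), (14, 125), (18, 133), (22, 386), (26, 425)]
   top [ 502.2 -315
[... 1121 characters left out ...]
2, 46), (26, 239), (30, 310), (34, 20), (46, 38), (50, 31), (94, 20), (98, 46)]
   top [460.  306.   98.4] [448.  294.9  90.3] [469.5 316.3 104.1] 81 circ 458.5 305.0 11.8 rect ((458.7349548339844, 305.6207580566406), (21.750375747680664, 21.051288604736328), 2.0622825622558594)
scene tray 4600 [(-6, 293), (-2, 1524), (2, 1422), (6, 625), (10, 162), (14, 121), (18, 119), (22, 184), (26, 142)]
   top [ 503.5 -313.5   24.8] [ 419.8 -397.8   20. ] [ 582.2 -234.7   30.7] 401 circ 500.9 -316.2 108.1 rect ((501.3937072753906, -315.3675537109375), (157.2092742919922, 151.8070068359375), 85.60971069335938)
scene mat 398 [(2, 59), (6, 266), (10, 73)]
scene table 3586 [(-6, 325), (-2, 2439), (2, 814)]
```

```bash
python3 - <<'E'
import cv2
a=cv2.imread('pics/0_top.png')[140:340,130:400]; cv2.imwrite('pics/crop_top.png',cv2.resize(a,None,fx=2.9,fy=2.9,interpolation=cv2.INTER_CUBIC))
E
```

```text
(no output)
```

View pics/crop_top.png

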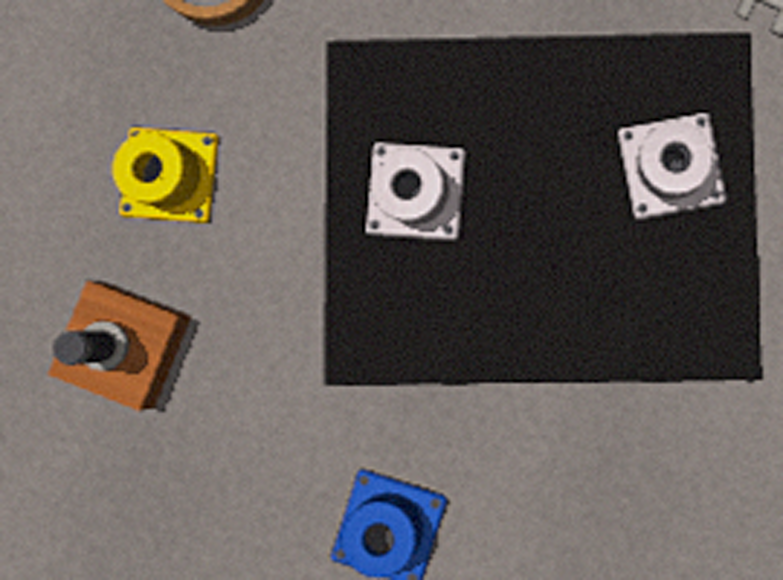

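Top-camera crop: silver A at full-image (270,205) and silver B at (363,196) are the real pair. Yellow is at (183,197) and blue at (261,326). B's bore floor looks lighter, so it may be the tight one. Next I write a planner helper and take wrist looks.

```bash
cat >> h.py <<'E'
from scipy.spatial.transform import Rotation as Ro
def pose():
    from workcell import r
    o=r.get_obs(); return o,o['tcp_pos'],Ro.from_euler('xyz',o['orientation']).as_matrix()
def plan(target,jawdir=None):
    """deltas in tool frame (m) and turn (deg) to target TCP, tool down; jawdir = world xy angle (rad) for jaw axis"""
    o,p,R=pose()
    z=R[:,2].copy()
    if jawdir is None: a=np.arctan2(z[1],z[0])
    else:
        a=jawdir
        if np.cos(a)*z[0]+np.sin(a)*z[1]<0: a+=np.pi
    zt=np.array([np.cos(a),np.sin(a),0]);xt=np.array([0,0,-1.]);T=np.stack([xt,np.cross(zt,xt),zt],1)
    rv=np.degrees(Ro.from_matrix(R.T@T).as_rotvec())
    d=R.T@(np.array(target,float)-p)
    print('t',round(o['clock'],2),'tcp',p.round(1),'jaw',round(np.degrees(np.arctan2(z[1],z[0])),1),'xaxis',R[:,0].round(3),'F',o['contact_force'].round(1),'w',round(o['grip_width'],3))
    print('delta mm',d.round(1),'turn deg',rv.round(2))
E
python3 - <<'E'
from h import *
o,p,R=pose();print(R.round(3))
c=pickle.load(open('c0_wrist.pkl','rb')); C=-np.array(c['R']).T@c['t'];print('cam in tool',(R.T@(C-p)).round(1), (R.T@np.array(c['R']).T).round(3))
plan([459,306,200],None)
E
```

```text
[[-0.    -0.972  0.234]
 [-0.001  0.234  0.972]
 [-1.     0.    -0.001]]
cam in tool [-166.3   78.4   -0.2] [[-0.001 -0.282  0.959]
 [-0.    -0.959 -0.282]
 [ 1.    -0.     0.001]]
t 0.15 tcp [128.4 534.5 218.3] jaw 76.5 xaxis [-0.    -0.001 -1.   ] F [0.4 0.7 0.6] w 1.0
delta mm [  18.3 -374.9 -144.9] turn deg [-0.   -0.05 -0.01]
```

>>> {"api": "drive_tool", "payload": {"deltas": [[[0,-0.045,-0.0175,0,0,0],[0,-0.045,-0.0175,0,0,0],[0,-0.045,-0.0175,0,0,0],[0,-0.045,-0.0175,0,0,0],[0,-0.045,-0.0175,0,0,0]]], "claw": 60}}

```text
clock: 0.65
tcp_pos: [328.8, 395.0, 217.2]
orientation: [2.435, 1.569, -2.504]
contact_force: [-0.1, 1.7, 0.1]
grip_width: 0.765
```

```bash
python3 - <<'E'
from h import *
plan([459,306,200])
E
```

```text
t 0.65 tcp [328.8 395.  217.2] jaw 77.0 xaxis [-0.001 -0.001 -1.   ] F [-0.1  1.7  0.1] w 0.765
delta mm [  17.1 -146.9  -57.5] turn deg [-0.   -0.08 -0.07]
```

>>> {"api": "drive_tool", "payload": {"deltas": [[[0.005,-0.045,-0.017,0,0,0],[0.005,-0.045,-0.017,0,0,0],[0.004,-0.035,-0.014,0,0,0],[0,-0.012,-0.005,0,0,0],[0,0,0,0,0,0]]]}}

```text
clock: 1.15
tcp_pos: [457.6, 305.3, 202.2]
orientation: [2.497, 1.569, -2.448]
contact_force: [-0.3, -0.1, 0.4]
grip_width: 0.762
```

```bash
cat >> h.py <<'E'
def snap(name,tag):
    from workcell import optics
    c=optics.read_camera(name);pickle.dump(c,open(f'{tag}.pkl','wb'));cv2.imwrite(f'pics/{tag}.png',c['img'][:,:,::-1]);return c
E
python3 - <<'E'
from h import *
c=snap('wrist','w1')
plan([459,306,200])
W=cloud(c);P=W.reshape(-1,3);P=P[~np.isnan(P[:,0])]
S=P[(abs(P[:,0]-459)<30)&(abs(P[:,1]-306)<30)&(P[:,2]>85)&(P[:,2]<108)]
print(len(S),S.mean(0),cv2.minEnclosingCircle(S[:,:2].astype(np.float32)),np.median(S[:,2]))
E
```

```text
t 1.2 tcp [456.9 305.8 202.2] jaw 76.7 xaxis [-0.002 -0.001 -1.   ] F [-0.3 -0.   0. ] w 0.762
delta mm [ 2.2 -2.   0.7] turn deg [-0.   -0.1  -0.08]
601 [456.43851853 306.78366101  97.99398538] ((457.9217834472656, 306.5252990722656), 11.304627418518066) 98.91248375754247
```

View pics/w1.png

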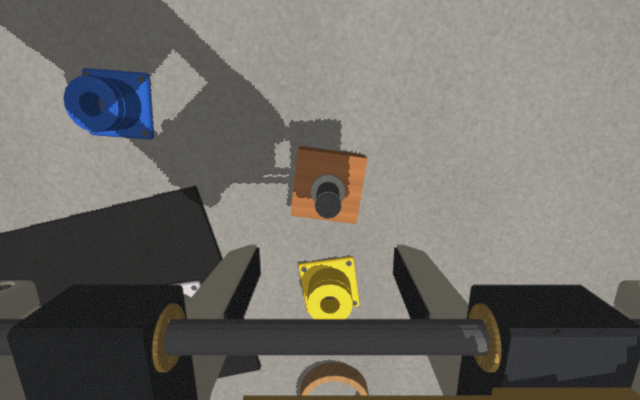

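Wrist view: handle top at (327,204), yellow look-alike at (330,300), blue at (95,102). The three views agree on the gauge at (458.5, 306.4) with its top at z 99. I'm descending to grip the handle.

>>> {"api": "drive_tool", "payload": {"deltas": [[[0.04,-0.0015,0.0003,0,0,0],[0.04,0,0,0,0,0],[0.035,0,0,0,0,0],[0.014,0,0,0,0,0],[0,0,0,0,0,0]]]}}

```text
clock: 1.7
tcp_pos: [452.8, 312.3, 71.3]
orientation: [-0.183, 1.569, 1.163]
contact_force: [-0.0, -0.1, 0.3]
grip_width: 0.766
```

```bash
python3 - <<'E'
from h import *
plan([458.5,306.4,59])
E
```

```text
t 1.7 tcp [452.8 312.3  71.3] jaw 77.1 xaxis [ 0.001  0.001 -1.   ] F [-0.  -0.1  0.3] w 0.766
delta mm [12.3 -6.9 -4.5] turn deg [-0.    0.09  0.02]
```

>>> {"api": "drive_tool", "payload": {"deltas": [[[0.006,-0.007,-0.0045,0,0,0],[0.006,0,0,0,0,0],[0,0,0,0,0,0]]]}}

```text
clock: 2.0
tcp_pos: [458.3, 308.3, 60.8]
orientation: [-0.555, 1.567, 0.794]
contact_force: [-0.3, -0.6, -0.5]
grip_width: 0.762
```

```bash
python3 - <<'E'
from h import *
plan([458.5,306.4,59])
E
```

```text
t 2.0 tcp [458.3 308.3  60.8] jaw 77.3 xaxis [ 0.003  0.003 -1.   ] F [-0.3 -0.6 -0.5] w 0.762
delta mm [ 1.8 -0.6 -1.8] turn deg [-0.    0.2   0.13]
```

>>> {"api": "drive_tool", "payload": {"deltas": [[[0.001,-0.0006,-0.0018,0,0.2,0.13],[0,0,0,0,0,0]]]}}

```text
clock: 2.2
tcp_pos: [459.0, 306.6, 60.9]
orientation: [-0.8, 1.569, 0.549]
contact_force: [-0.5, 0.4, -0.9]
grip_width: 0.759
```

```bash
python3 - <<'E'
from h import *
plan([458.5,306.4,60])
E
```

```text
t 2.2 tcp [459.  306.6  60.9] jaw 77.3 xaxis [ 0.001  0.001 -1.   ] F [-0.5  0.4 -0.9] w 0.759
delta mm [ 0.9  0.5 -0.3] turn deg [-0.    0.06  0.06]
```

>>> {"api": "drive_tool", "payload": {"deltas": [[[0,0,0,0,0,0],[0,0,0,0,0,0],[0,0,0,0,0,0],[0,0,0,0,0,0],[0,0,0,0,0,0]]], "claw": 255, "squeeze": 25}}

```text
clock: 2.7
tcp_pos: [459.5, 306.8, 61.8]
orientation: [-0.814, 1.568, 0.534]
contact_force: [0.1, -0.4, 0.5]
grip_width: 0.383
```

```bash
python3 - <<'E'
from h import *
plan([458.5,306.4,60])
E
```

```text
t 2.7 tcp [459.5 306.8  61.8] jaw 77.3 xaxis [ 0.003  0.002 -1.   ] F [ 0.1 -0.4  0.5] w 0.383
delta mm [ 1.8  0.9 -0.6] turn deg [-0.    0.12  0.13]
```

>>> {"api": "drive_tool", "payload": {"deltas": [[[0.001,0.0005,-0.0004,0,0.1,0.1],[0,0,0,0,0,0],[0,0,0,0,0,0],[0,0,0,0,0,0]]]}}

```text
clock: 3.1
tcp_pos: [458.9, 306.4, 60.7]
orientation: [-1.064, 1.571, 0.285]
contact_force: [-0.7, 0.1, 0.7]
grip_width: 0.231
```

```bash
python3 - <<'E'
from h import *
plan([458.5,306.4,60])
E
```

```text
t 3.1 tcp [458.9 306.4  60.7] jaw 77.3 xaxis [ 0.  0. -1.] F [-0.7  0.1  0.7] w 0.231
delta mm [ 0.7  0.4 -0.1] turn deg [-0.    0.01  0.01]
```

The gauge is gripped (21.5 mm opening). Lifting.

>>> {"api": "drive_tool", "payload": {"deltas": [[[-0.02,0,0,0,0,0],[-0.03,0,0,0,0,0],[-0.035,0,0,0,0,0],[-0.02,0,0,0,0,0],[0,0,0,0,0,0]]]}}

```text
clock: 3.6
tcp_pos: [457.7, 305.8, 167.5]
orientation: [2.316, 1.567, -2.618]
contact_force: [-0.1, -0.0, -2.5]
grip_width: 0.233
```

```bash
python3 - <<'E'
from h import *
plan([567,97,165],np.pi/2)
E
```

```text
t 3.6 tcp [457.7 305.8 167.5] jaw 77.3 xaxis [-0.004 -0.002 -1.   ] F [-0.1 -0.  -2.5] w 0.233
delta mm [   2.6 -152.6 -179.6] turn deg [-12.72  -0.15  -0.2 ]
```

>>> {"api": "drive_tool", "payload": {"deltas": [[[0,-0.034,-0.033,0,0,0],[0,-0.034,-0.033,0,0,0],[0,-0.034,-0.033,0,0,0],[0,-0.034,-0.033,0,0,0],[0,-0.03,-0.03,-3,0,0]]]}}

```text
clock: 4.1
tcp_pos: [584.2, 108.8, 161.4]
orientation: [1.962, 1.562, -2.912]
contact_force: [-0.6, 0.3, -1.6]
grip_width: 0.231
```

>>> {"api": "drive_tool", "payload": {"deltas": [[[0,0,0,-5,0,0],[0,0,0,-4,0,0],[0,0,0,0,0,0]]]}}

```text
clock: 4.4
tcp_pos: [585.2, 102.6, 155.9]
orientation: [1.806, 1.556, -2.91]
contact_force: [0.2, 0.1, -2.1]
grip_width: 0.234
```

```bash
python3 - <<'E'
from h import *
plan([597,97,165],np.pi/2)
c=snap('wrist','w2')
E
```

```text
t 4.4 tcp [585.2 102.6 155.9] jaw 89.8 xaxis [-0.014 -0.003 -1.   ] F [ 0.2  0.1 -2.1] w 0.234
delta mm [ -9.3 -11.7  -5.6] turn deg [-0.22 -0.19 -0.81]
```

View pics/w2.png

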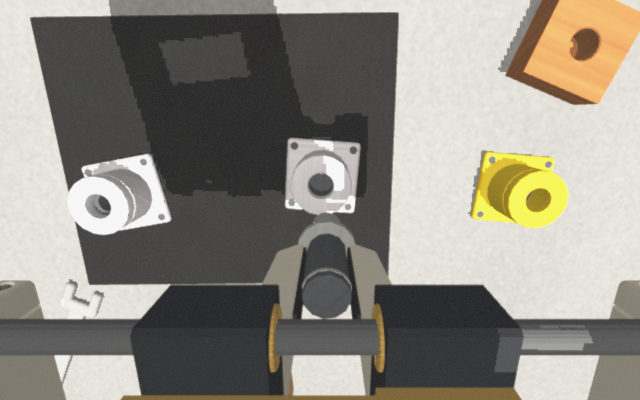

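```bash
python3 - <<'E'
import cv2,numpy as np
from h import *
c=pickle.load(open('w2.pkl','rb'))
a=c['img'][:,:,::-1]
x=cv2.resize(a[165:245,60:180],None,fx=5,fy=5,interpolation=cv2.INTER_CUBIC)
y=cv2.resize(a[130:230,270:370],None,fx=4,fy=4,interpolation=cv2.INTER_CUBIC)
cv2.imwrite('pics/w2c.png',np.hstack([x[:400,:400],y]))
W=cloud(c)
print(W[195:216:2,85:120:3,2].round(0));print(W[170:198:2,305:338:3,2].round(0))
E
```

```text
[[54. 54. 51. 43. 42. 43. 56. 56. 57. 56. 55. 56.]
 [56. 53. 49. 43. 43. 41. 37. 55. 55. 55. 56. 55.]
 [56. 52. 48. 43. 43. 41. 37. 33. 55. 55. 55. 55.]
 [54. 53. 48. 43. 42. 40. 37. 35. 30. 55. 55. 54.]
 [55. 52. 47. 42. 42. 41. 38. 34. 30. 55. 55. 57.]
 [56. 52. 48. 43. 44. 43. 39. 37. 34. 56. 55. 56.]
 [54. 52. 49. 45. 43. 42. 41. 38. 36. 54. 55. 56.]
 [56. 53. 50. 48. nan 44. 42. 41. nan 54. 54. 57.]
 [56. 54. 51. 49. 46. 42. 44. 43. 43. 56. 56. 55.]
 [55. 55. 54. 52. 49. 47. 43. 43. 43. 55. 55. 55.]
 [57. 55. 55. 53. 51. 49. 48. 46. 55. 54. 56. 55.]]
[[56. 57. 57. 56. 56. 56. 56. 55. 58. 57. 56.]
 [55. 56. 56. 56. 55. 56. 54. 55. 56. 56. 56.]
 [55. 55. 54. 54. 16. 16. 17. 16. 55. 56. 55.]
 [55. 55. 55. 16. 16. 17. 15. 16. 16. 55. 55.]
 [55. 55. 16. 15. 17. 15. 16. 15. 15. 56. 56.]
 [56. 55. nan 16. 16. 17. 17. 15. 15. 16. 57.]
 [54. 55. 16. 16. 16. 16. 17. 16. 16. 15. 55.]
 [55. 53. 17. 17. 15. 16. 15. 17. 14. 17. 56.]
 [56. 52. 20. 15. 15. 16. 17. 16. 17. 19. 55.]
 [56. 53. 25. 17. 16. 17. 15. 16. 16. 24. 56.]
 [55. 55. 32. 23. 19. 16. 17. 18. 26. 52. 56.]
 [55. 56. 50. 31. 27. 24. 24. 26. 33. 54. 57.]
 [57. 56. 54. 49. 33. 30. 32. 34. 51. 56. 56.]
 [55. 56. 55. 54. 50. 47. 48. 52. 55. 55. nan]]
```

View pics/w2c.png

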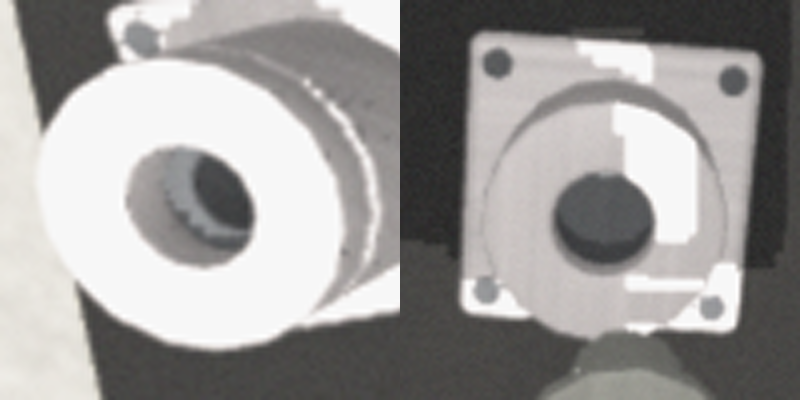

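The wrist crop shows B (left, mouth about (103,206)) with a ledge 12 mm inside, measured at z 43. A (mouth about (321,184)) is open to the bottom. B should be the tight one, so I probe B first. Now precise mouth and gauge-axis measurement.

```bash
cat >> h.py <<'E'
def rayz(c,uv,z):
    K=np.array(c['intrinsics']);R=np.array(c['R']);C=-R.T@np.array(c['t'])
    uv=np.atleast_2d(uv).astype(float);d=np.c_[(uv[:,0]-K[0,2])/K[0,0],(uv[:,1]-K[1,2])/K[1,1],np.ones(len(uv))]@R
    return C+d*((z-C[2])/d[:,2])[:,None]
def circ(P):
    A=np.c_[2*P[:,:2],np.ones(len(P))];s=np.linalg.lstsq(A,(P[:,:2]**2).sum(1),rcond=None)[0]
    return s[0],s[1],np.sqrt(s[2]+s[0]**2+s[1]**2)
def mouth(c,guess,ztop=55.7):
    """centre of mouth from depth edge of bore, on plane ztop"""
    W=cloud(c);D=np.hypot(W[...,0]-guess[0],W[...,1]-guess[1])
    up=np.nan_to_num(proj(c,[guess[0],guess[1],ztop]))[0]
    v,u=np.mgrid[0:400,0:640]
    G=rayz(c,np.c_[u.ravel(),v.ravel()],ztop)[:,:2].reshape(400,640,2)
    near=np.hypot(G[...,0]-guess[0],G[...,1]-guess[1])<17
    m=(near&(W[...,2]<ztop-4)).astype(np.uint8)
    m=cv2.morphologyEx(m,cv2.MORPH_CLOSE,np.ones((3,3)))
    n,l,s,cc=cv2.connectedComponentsWithStats(m)
    k=1+np.argmax(s[1:,4]);m=(l==k)
    hull=G[m]; (x,y),rad=cv2.minEnclosingCircle(hull.astype(np.float32))
    cx,cy=hull.mean(0)
    top=near&(abs(W[...,2]-ztop)<4); 
    return dict(minc=(round(x,1),round(y,1),round(rad,1)),mean=(cx.round(1),cy.round(1)),n=int(m.sum()),eqrad=round(float(np.sqrt(m.sum()/np.pi*np.linalg.norm(np.cross(np.r_[G[200,321]-G[200,320],0],np.r_[G[201,320]-G[200,320],0])))),1),ztop=np.nanmedian(W[...,2][top]).round(1))
E
python3 - <<'E'
from h import *
for t in ['w2','c0_top','c0_scene']:
    c=pickle.load(open(t+'.pkl','rb'))
    for g in [(567,97.5),(583,-80)]: print(t,g,mouth(c,g))
c=pickle.load(open('w2.pkl','rb'))
W=cloud(c);o,p,R=pose()
T=(W-p)@R
for v in range(225,320,6): print(v,[tuple(int(x) for x in T[v,u]) if T[v,u,0]==T[v,u,0] else None for u in range(306,350,6)])
E
```

```text
w2 (567, 97.5) {'minc': (565.7, 97.8, 10.2), 'mean': (np.float64(565.4), np.float64(97.9)), 'n': 494, 'eqrad': 10.4, 'ztop': np.float64(55.6)}
w2 (583, -80) {'minc': (581.9, -83.6, 10.1), 'mean': (np.float64(581.7), np.float64(-83.4)), 'n': 426, 'eqrad': 9.6, 'ztop': np.float64(55.4)}
c0_top (567, 97.5) {'minc': (567.4, 99.4, 10.3), 'mean': (np.float64(567.2), np.float64(98.9)), 'n': 83, 'eqrad': 10.1, 'ztop': np.float64(56.2)}
c0_top (583, -80) {'minc': (584.1, -84.1, 10.1), 'mean': (np.float64(583.9), np.float64(-83.9)), 'n': 84, 'eqrad': 10.2, 'ztop': np.float64(55.9)}
c0_scene (567, 97.5) {'minc': (568.5, 97.0, 11.8), 'mean': (np.float64(567.7), np.float64(97.2)), 'n': 51, 'eqrad': 11.6, 'ztop': np.float64(56.2)}
c0_scene (583, -80) {'minc': (581.9, -81.6, 13.7), 'mean': (np.float64(583.3), np.float64(-83.9)), 'n': 41, 'eqrad': 10.4, 'ztop': np.float64(55.8)}
225 [(147, -33, -19), (12, 14, -8), (11, 15, -4), (11, 15, -1), (9, 15, 1), (11, 15, 5), (11, 15, 8), (148, -33, 21)]
231 [(12, 11, -11), (11, 11, -8), (11, 11, -4), (11, 11, -1), (10, 11, 1), (11, 11, 5), (10, 11, 8), (10, 
[... 938 characters left out ...]
(-38, 6, -6), (-38, 5, -3), (-38, 6, -1), (-38, 6, 1), (-38, 6, 3), (-38, 6, 6), (-38, 6, 8)]
291 [(-38, 3, -8), (-39, 3, -6), (-38, 3, -3), (-38, 3, -1), (-37, 3, 1), (-38, 3, 3), (-38, 3, 6), (-38, 3, 8)]
297 [(-38, 0, -9), (-38, 0, -6), (-39, 0, -3), (-37, 0, -1), (-39, 1, 1), (-38, 0, 3), (-39, 0, 6), (-38, 0, 8)]
303 [(-39, -1, -9), (-38, -2, -6), (-38, -2, -3), (-39, -1, -1), (-39, -2, 1), (-39, -1, 3), (-38, -2, 6), (-38, -2, 8)]
309 [(154, -131, -21), (-39, -4, -6), (-38, -5, -3), (-38, -5, -1), (-38, -5, 1), (-39, -4, 3), (-38, -5, 6), (153, -130, 23)]
315 [(154, -138, -21), (152, -137, -15), (-38, -8, -3), (-38, -8, -1), (-38, -8, 1), (-37, -8, 3), (153, -138, 17), (154, -139, 23)]
```

>>> {"api": "drive_tool", "payload": {"deltas": [[[0,-0.008,-0.042,0,0,-0.8],[0.0,-0.008,-0.042,0,0,0],[0.0,-0.007,-0.042,0,0,0],[0.0,-0.007,-0.042,0,0,0],[0,0,-0.015,0,0,0]]]}}

```text
clock: 4.95
tcp_pos: [612.7, -81.7, 152.3]
orientation: [2.147, 1.566, -2.575]
contact_force: [-0.6, 0.1, -1.1]
grip_width: 0.234
```

```bash
python3 - <<'E'
from h import *
plan([610,-83.5,140],np.pi/2)
E
```

```text
t 4.95 tcp [612.7 -81.7 152.3] jaw 89.5 xaxis [-0.004 -0.002 -1.   ] F [-0.6  0.1 -1.1] w 0.234
delta mm [12.3  2.7 -1.8] turn deg [-0.54 -0.14 -0.22]
```

>>> {"api": "drive_tool", "payload": {"deltas": [[[0.012,0.0027,-0.0018,-0.5,-0.1,-0.2],[0,0,0,0,0,0]]]}}

```text
clock: 5.15
tcp_pos: [609.2, -84.8, 138.8]
orientation: [1.749, 1.569, -2.97]
contact_force: [-1.0, 0.3, -1.4]
grip_width: 0.236
```

```bash
cat >> h.py <<'E'
def handle(c,p,R,xt=-38.3):
    W=cloud(c);T=(W-p)@R
    v,u=np.mgrid[0:400,0:640]
    # plane of handle top: intersect rays with tool plane x=xt
    K=np.array(c['intrinsics']);Rc=np.array(c['R']);C=R.T@(-Rc.T@np.array(c['t'])-p)
    d=np.stack([(u-K[0,2])/K[0,0],(v-K[1,2])/K[1,1],np.ones(u.shape)],-1)@Rc@R
    m=(abs(T[...,0]-xt)<2.2)&(np.hypot(T[...,1],T[...,2])<14)
    s=(xt-C[0])/d[...,0]; G=C+d*s[...,None]
    q=G[m][:,1:]
    (y,z),rad=cv2.minEnclosingCircle(q.astype(np.float32))
    return dict(n=int(m.sum()),minc=(round(y,2),round(z,2),round(rad,2)),mean=q.mean(0).round(2),x=np.median(T[...,0][m]).round(1),ext=(q.min(0).round(1),q.max(0).round(1)))
E
python3 - <<'E'
from h import *
c=snap('wrist','w3'); o,p,R=pose()
plan([583,-83.5,120],np.pi/2)
print(mouth(c,(583,-83.5))); print(handle(c,p,R))
E
```

```text
t 5.2 tcp [610.  -84.6 139.9] jaw 89.7 xaxis [-0.    -0.001 -1.   ] F [ 0.  -0.6 -0.8] w 0.233
delta mm [19.9 27.   1. ] turn deg [-0.33 -0.04 -0.01]
{'minc': (582.1, -85.3, 10.3), 'mean': (np.float64(581.9), np.float64(-85.3)), 'n': 571, 'eqrad': 10.5, 'ztop': np.float64(55.7)}
{'n': 1790, 'minc': (0.34, -0.05, 14.17), 'mean': array([ 2.53, -0.23]), 'x': np.float64(-37.4), 'ext': (array([ -8.3, -11.8]), array([13.1, 11.6]))}
```

View pics/w3.png

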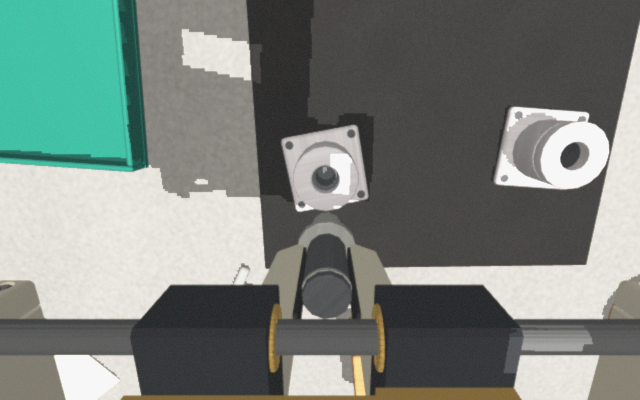

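```bash
cat >> h.py <<'E'
from scipy.optimize import least_squares
# nominal tool axes expressed in camera frame
def rel(c,guess,ztop=55.7,verbose=True):
    """all in camera frame turned to nominal tool axes: fit handle+collar axis and the mouth centre, give shift"""
    Rc=np.array(c['R']);tc=np.array(c['t'])
    N=np.array([[0,-.282,.9594],[0,-.9594,-.282],[1,0,0]]); N=N/np.linalg.norm(N,axis=1)[:,None] # cam->tool rotation
    o=np.array([-166.3,78.4,-0.2])
    W=cloud(c);Cam=W@Rc.T+tc; T=Cam@N.T+o   # tool coords
    m=(T[...,0]>-33)&(T[...,0]<0)&(T[...,1]>4)&(T[...,1]<14)&(abs(T[...,2])<8.0)
    P=T[m]
    f=lambda q:np.hypot(P[:,1]-q[0]-q[2]*(P[:,0]+17)/100,P[:,2]-q[1]-q[3]*(P[:,0]+17)/100)-11
    s=least_squares(f,[0,0,0,0],loss='soft_l1')
    # collar: front side r=17
    mc=(T[...,0]>13.0)&(T[...,0]<17)&(T[...,1]>0)&(T[...,1]<20)&(abs(T[...,2])<17)
    Q=T[mc]; sc=None
    if len(Q)>20: sc=least_squares(lambda q:np.hypot(Q[:,1]-q[0],Q[:,2]-q[1])-17,[0,0],loss='soft_l1').x
    # mouth -> world by c, then to tool coords
    k=mouth(c,guess,ztop); 
    mm=[(np.array([k['minc'][0],k['minc'][1],ztop])@Rc.T+tc)@N.T+o, (np.array([k['mean'][0],k['mean'][1],ztop])@Rc.T+tc)@N.T+o]
    # vertical (world down) in tool coords
    dn=N@Rc@np.array([0,0,-1.])
    print('handle axis y,z at x=-17:',s.x[:2].round(2),'slope/100',s.x[2:].round(2),'rms',np.sqrt((s.fun**2).mean()).round(2),len(P),'| collar c',None if sc is None else sc.round(2),len(Q))
    print('mouth in tool:',mm[0].round(1),mm[1].round(1),k['n'],k['eqrad'],'down',dn.round(4))
E
python3 - <<'E'
from h import *
for t,g in [('w2',(566,98)),('w2',(582,-83.5)),('w3',(582,-85))]:
    print(t);rel(pickle.load(open(t+'.pkl','rb')),g)
E
```

```text
w2
handle axis y,z at x=-17: [ 0.35 -0.1 ] slope/100 [-0.08 -0.22] rms 0.27 900 | collar c [ 0.28 -0.26] 112
mouth in tool: [100.5  18.1  -4.8] [100.5  18.4  -4.7] 494 10.4 down [ 0.9999 -0.0139  0.0021]
w2
handle axis y,z at x=-17: [ 0.35 -0.1 ] slope/100 [-0.08 -0.22] rms 0.27 900 | collar c [ 0.28 -0.26] 112
mouth in tool: [ 100.6    1.1 -186.1] [ 100.6    1.3 -185.9] 426 9.6 down [ 0.9999 -0.0139  0.0021]
w3
handle axis y,z at x=-17: [ 0.34 -0.1 ] slope/100 [-0.25 -0.21] rms 0.26 899 | collar c [ 0.23 -0.12] 106
mouth in tool: [83.2 27.  -0.9] [83.2 27.2 -0.9] 571 10.5 down [ 1.     -0.0014 -0.001 ]
```

>>> {"api": "drive_tool", "payload": {"deltas": [[[0,0.026,-0.0008,0,0,0],[0.005,0,0,0,0,0],[0,0,0,0,0,0]]]}}

```text
clock: 5.5
tcp_pos: [584.3, -82.5, 135.6]
orientation: [-2.106, 1.57, -0.54]
contact_force: [-0.2, 0.2, -1.0]
grip_width: 0.231
```

```bash
cat >> h.py <<'E'
def hub(c,guess,ztop=55.7):
    """hub-top outer circle (r 25) relative to tool, via boundary pixels of the top plane region, robust to occlusion"""
    Rc=np.array(c['R']);tc=np.array(c['t'])
    N=np.array([[0,-.282,.9594],[0,-.9594,-.282],[1,0,0]]); N=N/np.linalg.norm(N,axis=1)[:,None]; o=np.array([-166.3,78.4,-0.2])
    W=cloud(c)
    v,u=np.mgrid[0:400,0:640]
    G=rayz(c,np.c_[u.ravel(),v.ravel()],ztop)[:,:2].reshape(400,640,2)
    D=np.hypot(G[...,0]-guess[0],G[...,1]-guess[1])
    top=(abs(W[...,2]-ztop)<5)&(D<33)
    ZZ=np.nan_to_num(W[...,2],nan=0)
    E=[]
    # subpixel-ish edges: along horizontal and vertical pixel pairs between top and lower (<ztop-8)
    for ax in (0,1):
        a=top; b=np.roll(top,-1,ax); za=ZZ; zb=np.roll(ZZ,-1,ax); gb=np.roll(G,-1,ax)
        e=(a&(zb<ztop-8))|(b&(za<ztop-8)); E.append(((G+gb)/2)[e])
    E=np.vstack(E); r=np.hypot(E[:,0]-guess[0],E[:,1]-guess[1])
    res=[]
    for rr,sel in ((25.0,(r>20)&(r<30)),(10.5,(r>6)&(r<14))):
        Q=E[sel]
        if len(Q)<8: continue
        s=least_squares(lambda q:np.hypot(Q[:,0]-q[0],Q[:,1]-q[1])-rr,guess,loss='soft_l1',f_scale=.5)
        t=(np.array([s.x[0],s.x[1],ztop])@Rc.T+tc)@N.T+o
        free=circ(Q)
        print('r',rr,'world',s.x.round(2),'tool',t.round(2),'n',len(Q),'rms',np.sqrt((s.fun**2).mean()).round(2),'free',np.round(free,2))
E
python3 - <<'E'
from h import *
print('w2A');hub(pickle.load(open('w2.pkl','rb')),(566,98))
print('w3');hub(pickle.load(open('w3.pkl','rb')),(582,-85))
c=snap('wrist','w4');plan([583,-85,112],np.pi/2)
hub(c,(582.5,-84.5));rel(c,(582.5,-84.5))
E
```

```text
w2A
r 25.0 world [565.43  97.88] tool [100.49  18.34  -4.73] n 199 rms 0.82 free [565.64  97.86  24.53]
r 10.5 world [565.84  97.9 ] tool [100.48  17.94  -4.71] n 70 rms 0.65 free [565.51  98.19  10.29]
w3
r 25.0 world [581.94 -85.35] tool [83.21 27.2  -0.92] n 242 rms 0.65 free [582.02 -85.4   24.62]
r 10.5 world [582.39 -85.44] tool [83.21 26.75 -1.01] n 69 rms 0.58 free [582.45 -85.55  10.48]
t 5.55 tcp [584.4 -82.5 135.9] jaw 89.7 xaxis [ 0.001 -0.001 -1.   ] F [ 0.1 -0.5 -2. ] w 0.232
delta mm [23.9  1.4 -2.5] turn deg [-0.31 -0.03  0.07]
r 25.0 world [581.79 -85.3 ] tool [79.97  2.57 -3.01] n 129 rms 0.94 free [581.9  -85.38  24.57]
r 10.5 world [582.19 -85.2 ] tool [79.98  2.17 -2.91] n 55 rms 0.28 free [581.61 -85.26  10.04]
handle axis y,z at x=-17: [ 0.35 -0.1 ] slope/100 [-0.05 -0.11] rms 0.26 894 | collar c [ 0.24 -0.25] 115
mouth in tool: [80.   2.7 -2.9] [80.   5.5 -3.5] 352 8.1 down [ 1.0e+00  1.2e-03 -7.0e-04]
```

View pics/w4.png

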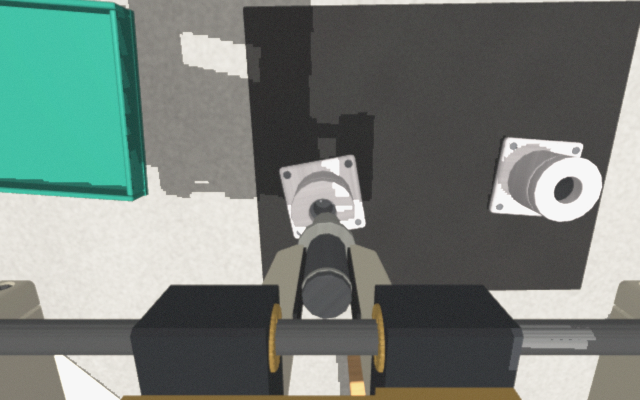

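Image w4 shows the plug just in front of B's mouth at (323,207). The servo target for the TCP over B is (582.4, -85.2). I'll correct while descending.

>>> {"api": "drive_tool", "payload": {"deltas": [[[0.008,0.002,-0.0027,-0.3,0,0],[0.004,0,0,0,0,0]]]}}

```text
clock: 5.75
tcp_pos: [583.7, -84.7, 124.0]
orientation: [-1.887, 1.567, -0.315]
contact_force: [-0.3, -0.8, -2.0]
grip_width: 0.229
```

```bash
python3 - <<'E'
from h import *
plan([582.4,-85.2,114],np.pi/2)
E
```

```text
t 5.75 tcp [583.7 -84.7 124. ] jaw 90.1 xaxis [ 0.003 -0.001 -1.   ] F [-0.3 -0.8 -2. ] w 0.229
delta mm [10.   1.3 -0.5] turn deg [ 0.06 -0.06  0.18]
```

>>> {"api": "drive_tool", "payload": {"deltas": [[[0.006,0.0013,-0.0005,0,0,0.18],[0.002,0,0,0,0,0]]]}}

```text
clock: 5.95
tcp_pos: [582.5, -85.1, 114.7]
orientation: [2.435, 1.57, -2.276]
contact_force: [-0.1, 0.0, -1.9]
grip_width: 0.233
```

```bash
python3 - <<'E'
from h import *
plan([582.4,-85.2,111],np.pi/2)
c=snap('wrist','w5');hub(c,(582.2,-85.2));rel(c,(582.5,-84.5))
E
```

```text
t 5.95 tcp [582.5 -85.1 114.7] jaw 90.1 xaxis [-0.001 -0.001 -1.   ] F [-0.1  0.  -1.9] w 0.233
delta mm [ 3.7  0.1 -0.1] turn deg [ 0.06 -0.05 -0.04]
r 25.0 world [581.67 -85.36] tool [59.06  0.87 -0.34] n 121 rms 0.62 free [581.37 -85.35  24.6 ]
r 10.5 world [582.25 -85.32] tool [59.06  0.28 -0.29] n 58 rms 0.77 free [583.3  -84.93  11.36]
handle axis y,z at x=-17: [ 0.34 -0.08] slope/100 [-0.09 -0.19] rms 0.27 894 | collar c [ 0.23 -0.11] 112
mouth in tool: [59.1  2.1 -0.5] [59.1  7.5 -0.8] 96 3.9 down [ 1.e+00 -5.e-04 -4.e-04]
```

>>> {"api": "drive_tool", "payload": {"deltas": [[[0.003,0.0003,-0.0001,0,0,0],[0.003,0,0,0,0,0]]]}}

```text
clock: 6.2
tcp_pos: [582.6, -85.4, 108.5]
orientation: [3.067, 1.57, -1.644]
contact_force: [-0.0, -0.5, -2.3]
grip_width: 0.232
```

```bash
python3 - <<'E'
from h import *
plan([582.4,-85.2,99],np.pi/2)
E
```

```text
t 6.2 tcp [582.6 -85.4 108.5] jaw 90.0 xaxis [-0.    -0.001 -1.   ] F [-0.  -0.5 -2.3] w 0.232
delta mm [9.5 0.2 0.2] turn deg [ 0.05 -0.06 -0.  ]
```

>>> {"api": "drive_tool", "payload": {"deltas": [[[0.003,0.0002,0.0001,0,0,0],[0.003,0,0,0,0,0]]]}}

```text
clock: 6.4
tcp_pos: [582.8, -85.4, 102.2]
orientation: [-2.497, 1.569, -0.925]
contact_force: [0.1, -0.4, -1.7]
grip_width: 0.228
```

```bash
python3 - <<'E'
from h import *
plan([582.4,-85.2,99],np.pi/2)
E
```

```text
t 6.4 tcp [582.8 -85.4 102.2] jaw 90.0 xaxis [ 0.001 -0.001 -1.   ] F [ 0.1 -0.4 -1.7] w 0.228
delta mm [3.2 0.4 0.2] turn deg [ 0.04 -0.07  0.05]
```

>>> {"api": "drive_tool", "payload": {"deltas": [[[0.0015,0.0003,0.0002,0,0,0],[0.001,0,0,0,0,0]]]}}

```text
clock: 6.6
tcp_pos: [582.7, -85.2, 99.5]
orientation: [-2.254, 1.569, -0.683]
contact_force: [1.0, -0.4, -1.6]
grip_width: 0.232
```

>>> {"api": "drive_tool", "payload": {"deltas": [[[0.001,0,0,0,0,0]]]}}

```text
clock: 6.7
tcp_pos: [582.8, -85.2, 98.5]
orientation: [-2.226, 1.569, -0.654]
contact_force: [0.5, 1.4, 6.3]
grip_width: 0.234
```

Contact at a depth of about 12.7 mm, as expected for the tight bore. I hold lightly.

>>> {"api": "drive_tool", "payload": {"deltas": [[[0.0003,0,0,0,0,0],[0.0003,0,0,0,0,0]]]}}

```text
clock: 6.9
tcp_pos: [583.0, -85.3, 98.6]
orientation: [-2.153, 1.568, -0.582]
contact_force: [-2.1, -0.0, 3.9]
grip_width: 0.228
```

>>> {"api": "drive_tool", "payload": {"deltas": [[[0.0005,0,0,0,0,0],[0.0005,0,0,0,0,0]]]}}

```text
clock: 7.1
tcp_pos: [583.1, -85.3, 98.4]
orientation: [-2.094, 1.568, -0.523]
contact_force: [-1.9, 1.5, 6.6]
grip_width: 0.232
```

>>> {"api": "drive_tool", "payload": {"deltas": [[[0.0008,0.0004,0,0,0,0.1],[0.0008,0,0,0,0,0]]]}}

```text
clock: 7.3
tcp_pos: [583.3, -85.3, 98.3]
orientation: [-2.185, 1.568, -0.613]
contact_force: [-3.8, 1.2, 10.8]
grip_width: 0.232
```

```bash
python3 - <<'E'
from h import *
plan([582.4,-85.2,99],np.pi/2)
E
```

```text
t 7.3 tcp [583.3 -85.3  98.3] jaw 90.0 xaxis [ 0.003 -0.002 -1.   ] F [-3.8  1.2 10.8] w 0.232
delta mm [-0.7  0.9  0.1] turn deg [ 0.04 -0.1   0.15]
```

B is confirmed tight: a firm stop at 12.8 mm with about 12 N. Withdrawing.

>>> {"api": "drive_tool", "payload": {"deltas": [[[-0.004,0.0004,0,0,0,0.1],[-0.006,0,0,0,0,0],[-0.015,0,0,0,0,0],[-0.02,0,0,0,0,0],[-0.008,0,0,0,0,0]]]}}

```text
clock: 7.8
tcp_pos: [581.9, -85.0, 153.6]
orientation: [2.117, 1.568, -2.595]
contact_force: [-0.5, -0.3, -1.2]
grip_width: 0.232
```

```bash
python3 - <<'E'
from h import *
plan([598,97.5,145],np.pi/2)
c=snap('wrist','w6');hub(c,(582.2,-85.2));rel(c,(582.2,-85.2))
E
```

```text
t 7.8 tcp [581.9 -85.  153.6] jaw 90.0 xaxis [-0.002 -0.001 -1.   ] F [-0.5 -0.3 -1.2] w 0.232
delta mm [  8.3 -16.2 182.5] turn deg [ 0.04 -0.07 -0.12]
r 25.0 world [581.62 -85.21] tool [97.95  0.17 -0.31] n 133 rms 0.78 free [581.53 -85.21  24.52]
r 10.5 world [582.17 -85.32] tool [97.94 -0.38 -0.43] n 64 rms 0.7 free [581.7  -85.13  10.3 ]
handle axis y,z at x=-17: [ 0.33 -0.11] slope/100 [-0.14 -0.28] rms 0.26 910 | collar c [ 0.26 -0.17] 113
mouth in tool: [97.9  0.4 -0.5] [97.9  2.  -0.5] 366 8.9 down [ 1.     -0.0018 -0.    ]
```

>>> {"api": "drive_tool", "payload": {"deltas": [[[0,-0.003,0.043,0,0,0],[0,-0.003,0.043,0,0,0],[0,-0.003,0.043,0,0,0],[0.003,-0.003,0.04,0,0,0],[0.003,-0.003,0.012,0,0,0]]]}}

```text
clock: 8.35
tcp_pos: [597.4, 99.7, 148.3]
orientation: [-2.993, 1.569, -1.426]
contact_force: [0.0, -0.2, -1.4]
grip_width: 0.233
```

>>> {"api": "drive_tool", "payload": {"deltas": [[[0,0,0,0,0,0]]]}}

```text
clock: 8.45
tcp_pos: [597.2, 100.9, 147.6]
orientation: [2.876, 1.569, -1.839]
contact_force: [-0.1, -1.0, -1.2]
grip_width: 0.229
```

```bash
python3 - <<'E'
from h import *
plan([567,97.5,130],np.pi/2)
c=snap('wrist','w7');hub(c,(566.2,98));rel(c,(566.2,98))
o,p,R=pose();print(handle(c,p,R))
E
```

```text
t 8.45 tcp [597.2 100.9 147.6] jaw 89.9 xaxis [-0.001 -0.002 -1.   ] F [-0.1 -1.  -1.2] w 0.229
delta mm [17.6 30.2 -3.4] turn deg [-0.12 -0.12 -0.03]
r 25.0 world [565.57  97.89] tool [91.95 31.59 -3.14] n 243 rms 0.52 free [565.6   97.88  24.65]
r 10.5 world [565.9   97.85] tool [91.95 31.26 -3.18] n 75 rms 0.89 free [565.71  97.49  10.3 ]
handle axis y,z at x=-17: [ 0.34 -0.08] slope/100 [-0.18 -0.4 ] rms 0.25 899 | collar c [ 0.22 -0.26] 115
mouth in tool: [91.9 31.6 -3.1] [91.9 31.7 -3.1] 542 10.5 down [ 1.e+00 -4.e-04  8.e-04]
{'n': 1864, 'minc': (0.74, 0.29, 13.7), 'mean': array([1.58, 0.64]), 'x': np.float64(-38.3), 'ext': (array([ -9.7, -11.7]), array([12.4, 11.9]))}
```

>>> {"api": "drive_tool", "payload": {"deltas": [[[0,0.03,-0.003,0,-0.1,0],[0.012,0.001,0,0,0,0],[0.008,0,0,0,0,0]]]}}

```text
clock: 8.8
tcp_pos: [566.0, 93.2, 127.8]
orientation: [-2.388, 1.569, -0.823]
contact_force: [0.2, -0.4, -1.3]
grip_width: 0.229
```

```bash
python3 - <<'E'
from h import *
plan([566.1,98,115],np.pi/2)
E
```

```text
t 8.8 tcp [566.   93.2 127.8] jaw 89.7 xaxis [ 0.001 -0.001 -1.   ] F [ 0.2 -0.4 -1.3] w 0.229
delta mm [12.7 -0.1  4.8] turn deg [-0.32 -0.06  0.05]
```

>>> {"api": "drive_tool", "payload": {"deltas": [[[0.006,0,0.0048,-0.3,0,0],[0.004,0,0,0,0,0]]]}}

```text
clock: 9.0
tcp_pos: [566.6, 96.6, 116.4]
orientation: [-2.835, 1.569, -1.266]
contact_force: [0.3, 0.1, -1.0]
grip_width: 0.234
```

```bash
python3 - <<'E'
from h import *
plan([566.1,98,115],np.pi/2)
E
```

```text
t 9.0 tcp [566.6  96.6 116.4] jaw 89.9 xaxis [ 0.    -0.001 -1.   ] F [ 0.3  0.1 -1. ] w 0.234
delta mm [1.4 0.6 1.4] turn deg [-0.13 -0.07  0.02]
```

>>> {"api": "drive_tool", "payload": {"deltas": [[[0.001,0.0006,0.0015,-0.1,0,0],[0,0,0,0,0,0]]]}}

```text
clock: 9.2
tcp_pos: [566.4, 97.9, 114.5]
orientation: [2.845, 1.569, -1.868]
contact_force: [-0.4, -0.1, -1.1]
grip_width: 0.233
```

```bash
python3 - <<'E'
from h import *
plan([566.1,98,105],np.pi/2)
c=snap('wrist','w8');hub(c,(565.8,98));rel(c,(566,98))
E
```

```text
t 9.2 tcp [566.4  97.9 114.5] jaw 90.0 xaxis [-0.    -0.001 -1.   ] F [-0.4 -0.1 -1.1] w 0.233
delta mm [9.5 0.3 0.2] turn deg [-0.04 -0.08 -0.02]
r 25.0 world [565.54  97.81] tool [58.87  0.92 -0.15] n 123 rms 1.0 free [565.7   97.83  24.53]
r 10.5 world [565.8   97.96] tool [ 5.887e+01  6.600e-01 -1.000e-02] n 66 rms 1.17 free [566.75  98.35  11.54]
handle axis y,z at x=-17: [ 0.35 -0.09] slope/100 [-0.2  -0.21] rms 0.26 897 | collar c [ 0.25 -0.27] 108
mouth in tool: [58.9  2.9 -0.5] [58.9  7.7 -0.2] 106 4.1 down [ 1.e+00 -2.e-04  2.e-04]
```

Aligned to within 0.5 mm over A. Lowering in small steps.

>>> {"api": "drive_tool", "payload": {"deltas": [[[0.003,0.0004,0.0001,0,0,0],[0.003,0,0,0,0,0]]]}}

```text
clock: 9.45
tcp_pos: [566.7, 98.0, 109.0]
orientation: [-2.41, 1.569, -0.84]
contact_force: [0.3, 0.5, -1.0]
grip_width: 0.232
```

```bash
python3 - <<'E'
from h import *
plan([566,98,99],np.pi/2)
E
```

```text
t 9.45 tcp [566.7  98.  109. ] jaw 90.0 xaxis [ 0.001 -0.001 -1.   ] F [ 0.3  0.5 -1. ] w 0.232
delta mm [10.   0.7  0. ] turn deg [-0.03 -0.08  0.07]
```

>>> {"api": "drive_tool", "payload": {"deltas": [[[0.003,0.0006,0,0,0,0.07],[0.003,0.0002,0,0,0,0]]]}}

```text
clock: 9.65
tcp_pos: [566.2, 98.0, 102.8]
orientation: [-2.473, 1.569, -0.902]
contact_force: [1.5, 0.1, -1.1]
grip_width: 0.231
```

```bash
python3 - <<'E'
from h import *
plan([566,98,99],np.pi/2)
E
```

```text
t 9.65 tcp [566.2  98.  102.8] jaw 90.0 xaxis [ 0.001 -0.001 -1.   ] F [ 1.5  0.1 -1.1] w 0.231
delta mm [ 3.8  0.2 -0. ] turn deg [-0.02 -0.07  0.06]
```

>>> {"api": "drive_tool", "payload": {"deltas": [[[0.0015,-0.0002,0,0,0,0.05],[0.0015,-0.0002,0,0,0,0]]]}}

```text
clock: 9.85
tcp_pos: [566.5, 98.0, 99.3]
orientation: [2.982, 1.569, -1.731]
contact_force: [-0.7, 0.4, -1.4]
grip_width: 0.229
```

>>> {"api": "drive_tool", "payload": {"deltas": [[[0.0015,0,0,0,0,0],[0.0015,0,0,0,0,0]]]}}

```text
clock: 10.05
tcp_pos: [566.4, 98.0, 95.9]
orientation: [2.763, 1.569, -1.95]
contact_force: [-0.4, -0.1, -2.0]
grip_width: 0.234
```

```bash
python3 - <<'E'
from h import *
plan([566.4,98,73.4],np.pi/2)
E
```

```text
t 10.05 tcp [566.4  98.   95.9] jaw 90.0 xaxis [-0.001 -0.001 -1.   ] F [-0.4 -0.1 -2. ] w 0.234
delta mm [22.5  0.  -0. ] turn deg [-0.02 -0.08 -0.03]
```

Past the stop depth (tip at 15.4 mm) with no resistance. A is good; continuing.

>>> {"api": "drive_tool", "payload": {"deltas": [[[0.003,0,0,0,0,0],[0.003,0,0,0,0,0]]]}}

```text
clock: 10.25
tcp_pos: [566.5, 98.0, 89.6]
orientation: [2.875, 1.569, -1.838]
contact_force: [-0.3, 0.3, -0.7]
grip_width: 0.233
```

>>> {"api": "drive_tool", "payload": {"deltas": [[[0.003,0,0,0,0,0],[0.003,0,0,0,0,0]]]}}

```text
clock: 10.45
tcp_pos: [566.4, 98.0, 83.0]
orientation: [2.805, 1.569, -1.908]
contact_force: [0.5, -0.2, -1.2]
grip_width: 0.234
```

```bash
python3 - <<'E'
from h import *
plan([566.4,98,73.4],np.pi/2)
E
```

```text
t 10.45 tcp [566.4  98.   83. ] jaw 90.0 xaxis [-0.    -0.001 -1.   ] F [ 0.5 -0.2 -1.2] w 0.234
delta mm [ 9.6  0.  -0. ] turn deg [-0.02 -0.07 -0.03]
```

>>> {"api": "drive_tool", "payload": {"deltas": [[[0.003,0,0,0,0,0],[0.003,0,0,0,0,0]]]}}

```text
clock: 10.65
tcp_pos: [566.4, 98.0, 76.4]
orientation: [2.776, 1.569, -1.936]
contact_force: [0.0, -0.2, -2.1]
grip_width: 0.231
```

>>> {"api": "drive_tool", "payload": {"deltas": [[[0.0015,0,0,0,0,0]]]}}

```text
clock: 10.75
tcp_pos: [566.4, 98.0, 74.6]
orientation: [2.755, 1.569, -1.958]
contact_force: [1.0, -1.1, -2.0]
grip_width: 0.235
```

>>> {"api": "drive_tool", "payload": {"deltas": [[[0.001,0,0,0,0,0]]]}}

```text
clock: 10.85
tcp_pos: [566.5, 98.0, 73.4]
orientation: [2.744, 1.569, -1.968]
contact_force: [-0.1, -0.1, -1.4]
grip_width: 0.232
```

>>> {"api": "drive_tool", "payload": {"deltas": [[[0.001,0,0,0,0,0]]]}}

```text
clock: 10.95
tcp_pos: [566.6, 98.0, 73.2]
orientation: [2.913, 1.569, -1.8]
contact_force: [-6.2, -1.1, 17.7]
grip_width: 0.231
```

>>> {"api": "drive_tool", "payload": {"deltas": [[[0.0008,0,0,0,0,0]]]}}

```text
clock: 11.05
tcp_pos: [566.6, 98.0, 73.2]
orientation: [2.878, 1.569, -1.834]
contact_force: [-5.7, -1.1, 10.5]
grip_width: 0.235
```

The collar is seated: TCP z 73.2 puts the origin 9.8 mm above the underside, with a force step of about 12–18 N. Releasing.

>>> {"api": "drive_tool", "payload": {"deltas": [[[0,0,0,0,0,0],[0,0,0,0,0,0]]]}}

```text
clock: 11.25
tcp_pos: [566.6, 98.0, 73.6]
orientation: [3.039, 1.569, -1.674]
contact_force: [1.5, 0.4, -1.9]
grip_width: 0.231
```

>>> {"api": "drive_tool", "payload": {"deltas": [[[0,0,0,0,0,0],[0,0,0,0,0,0],[0,0,0,0,0,0],[0,0,0,0,0,0],[0,0,0,0,0,0]]], "claw": 50}}

```text
clock: 11.75
tcp_pos: [566.9, 98.0, 73.6]
orientation: [-2.768, 1.569, -1.198]
contact_force: [0.8, -0.3, 0.1]
grip_width: 0.612
```

```bash
python3 - <<'E'
from h import *
plan([566.4,98,165],np.pi/2)
E
```

```text
t 11.75 tcp [566.9  98.   73.6] jaw 90.0 xaxis [ 0.001 -0.001 -1.   ] F [ 0.8 -0.3  0.1] w 0.612
delta mm [-91.4   0.5  -0.1] turn deg [-0.02 -0.07  0.03]
```

>>> {"api": "drive_tool", "payload": {"deltas": [[[-0.02,0,0,0,0,0],[-0.04,0,0,0,0,0],[-0.04,0,0,0,0,0],[-0.01,-0.02,0,0,0,0],[0,0,0,0,0,0]]]}}

```text
clock: 12.25
tcp_pos: [586.5, 98.1, 186.9]
orientation: [2.237, 1.568, -2.476]
contact_force: [0.2, -0.0, -0.9]
grip_width: 0.804
```

```bash
python3 - <<'E'
from h import *
plan([582.2,-85.2,165],np.pi/2)
c=snap('wrist','w9');W=cloud(c);P=W.reshape(-1,3)
S=P[(np.hypot(P[:,0]-566,P[:,1]-98)<30)]
h=np.histogram(S[:,2],bins=np.arange(0,125,4));print([(int(z),int(m)) for z,m in zip(h[1],h[0]) if m>15])
for lo,hi in ((105,120),(60,70)):
    Q=S[(S[:,2]>lo)&(S[:,2]<hi)];print(len(Q),np.median(Q[:,2]) if len(Q) else None,cv2.minEnclosingCircle(Q[:,:2].astype(np.float32)) if len(Q) else None)
E
```

```text
t 12.25 tcp [586.5  98.1 186.9] jaw 90.0 xaxis [-0.002 -0.002 -1.   ] F [ 0.2 -0.  -0.9] w 0.804
delta mm [  22.2    4.2 -183.3] turn deg [-0.01 -0.09 -0.11]
[(12, 298), (16, 200), (20, 20), (32, 24), (36, 19), (40, 23), (44, 17), (48, 18), (52, 693), (56, 351), (60, 440), (64, 18), (68, 17), (72, 17), (76, 20), (80, 20), (84, 23), (88, 22), (92, 21), (96, 24), (104, 48), (108, 447), (112, 224)]
718 111.59723656838364 ((565.8207397460938, 97.96611022949219), 11.348336219787598)
464 61.810440367307606 ((565.5450439453125, 98.146728515625), 16.75383186340332)
```

View pics/w9.png

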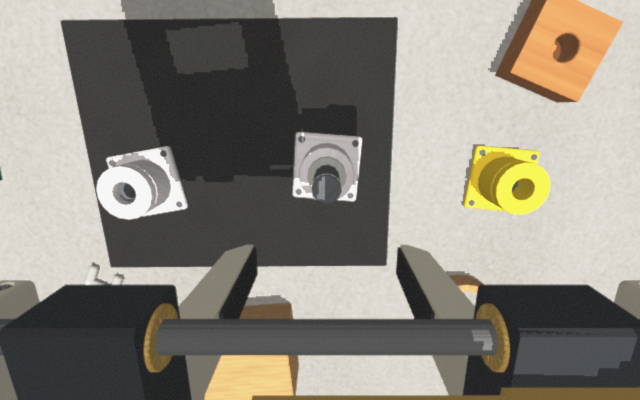

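Image w9: the gauge is seated in A at (327,185), its top at z 111.6 (expected 111.7) and its axis matching A's. B is at (128,190), unmoved. Going to B.

>>> {"api": "drive_tool", "payload": {"deltas": [[[0,0.001,-0.043,0,0,0],[0,0.001,-0.043,0,0,0],[0,0.001,-0.043,0,0,0],[0,0.001,-0.042,0,0,0],[0,0,-0.014,0,0,0]]], "claw": 40}}

```text
clock: 12.8
tcp_pos: [575.6, -89.5, 179.9]
orientation: [1.552, 1.558, 3.128]
contact_force: [-0.1, 0.5, 0.2]
grip_width: 0.843
```

```bash
python3 - <<'E'
from h import *
plan([582.2,-85.2,100],np.pi/2)
c=snap('wrist','w10');hub(c,(582.2,-85.2))
E
```

```text
t 12.8 tcp [575.6 -89.5 179.9] jaw 90.3 xaxis [-0.013  0.    -1.   ] F [-0.1  0.5  0.2] w 0.843
delta mm [79.8 -7.7  4.3] turn deg [ 0.29  0.01 -0.75]
r 25.0 world [581.5  -85.37] tool [124.18  -7.51   3.8 ] n 179 rms 0.78 free [581.61 -85.41  24.63]
r 10.5 world [582.05 -85.14] tool [124.17  -8.06   4.02] n 59 rms 0.78 free [582.08 -84.9   10.45]
```

>>> {"api": "drive_tool", "payload": {"deltas": [[[0.02,-0.0077,0.0043,0.3,0,-0.75],[0.03,0,0,0,0,0],[0.025,0,0,0,0,0],[0,0,0,0,0,0]]]}}

```text
clock: 13.25
tcp_pos: [580.6, -82.4, 99.9]
orientation: [1.054, 1.567, 2.623]
contact_force: [-0.6, -0.3, 0.6]
grip_width: 0.841
```

```bash
python3 - <<'E'
from h import *
plan([582.2,-85.2,23],np.pi/2)
E
```

```text
t 13.25 tcp [580.6 -82.4  99.9] jaw 89.9 xaxis [-0.003  0.002 -1.   ] F [-0.6 -0.3  0.6] w 0.841
delta mm [76.9 -1.8 -2.9] turn deg [-0.1   0.11 -0.2 ]
```

>>> {"api": "drive_tool", "payload": {"deltas": [[[0.015,-0.0018,-0.003,-0.1,0.1,-0.2],[0.02,0,0,0,0,0],[0.015,0,0,0,0,0],[0.005,0,0,0,0,0]]]}}

```text
clock: 13.65
tcp_pos: [582.7, -82.1, 45.6]
orientation: [-1.117, 1.57, 0.457]
contact_force: [0.0, -0.1, -0.7]
grip_width: 0.84
```

```bash
python3 - <<'E'
from h import *
plan([582.2,-85.2,23],np.pi/2)
E
```

```text
t 13.65 tcp [582.7 -82.1  45.6] jaw 90.1 xaxis [ 0.001  0.001 -1.   ] F [ 0.  -0.1 -0.7] w 0.84
delta mm [22.6  0.6 -3.1] turn deg [0.14 0.03 0.06]
```

>>> {"api": "drive_tool", "payload": {"deltas": [[[0.01,0.0006,-0.003,0,0,0],[0.008,0,0,0,0,0],[0.002,0,0,0,0,0]]]}}

```text
clock: 13.95
tcp_pos: [582.7, -84.8, 25.3]
orientation: [-1.429, 1.569, 0.145]
contact_force: [-0.2, 0.5, 1.4]
grip_width: 0.844
```

```bash
python3 - <<'E'
from h import *
plan([582.2,-85.2,23],np.pi/2)
E
```

```text
t 13.95 tcp [582.7 -84.8  25.3] jaw 90.2 xaxis [ 0.002  0.    -1.   ] F [-0.2  0.5  1.4] w 0.844
delta mm [ 2.3  0.5 -0.4] turn deg [0.18 0.02 0.13]
```

>>> {"api": "drive_tool", "payload": {"deltas": [[[0.0018,0.0005,-0.0004,0,0,0.1],[0,0,0,0,0,0],[0,0,0,0,0,0],[0,0,0,0,0,0],[0,0,0,0,0,0]]], "claw": 255, "squeeze": 40}}

```text
clock: 14.45
tcp_pos: [582.7, -85.5, 24.2]
orientation: [-1.543, 1.569, 0.03]
contact_force: [0.3, 0.2, -3.4]
grip_width: 0.533
```

```bash
python3 - <<'E'
from h import *
plan([582.2,-85.2,23],np.pi/2)
E
```

```text
t 14.45 tcp [582.7 -85.5  24.2] jaw 90.2 xaxis [ 0.001  0.    -1.   ] F [ 0.3  0.2 -3.4] w 0.533
delta mm [1.2 0.5 0.3] turn deg [0.16 0.   0.09]
```

Gripped at 49.6 mm. Lifting.

>>> {"api": "drive_tool", "payload": {"deltas": [[[-0.01,0,0,0,0,0],[-0.025,0,0,0,0,0],[-0.03,0,0,0,0,0],[-0.02,0,0,0,0,0],[0,0,0,0,0,0]]]}}

```text
clock: 14.95
tcp_pos: [581.2, -85.2, 112.9]
orientation: [1.166, 1.569, 2.74]
contact_force: [1.0, 0.1, -3.7]
grip_width: 0.535
```

```bash
python3 - <<'E'
from h import *
plan([502.5,-314,110],np.pi/2)
E
```

```text
t 14.95 tcp [581.2 -85.2 112.9] jaw 90.2 xaxis [-0.002  0.001 -1.   ] F [ 1.   0.1 -3.7] w 0.535
delta mm [   2.9   79.3 -228.6] turn deg [ 0.16  0.05 -0.11]
```

>>> {"api": "drive_tool", "payload": {"deltas": [[[0,0.014,-0.04,0,0,0],[0,0.014,-0.04,0,0,0],[0,0.014,-0.04,0,0,0],[0,0.014,-0.04,0,0,0],[0,0.01,-0.03,0,0,0]]]}}

```text
clock: 15.45
tcp_pos: [513.5, -277.1, 110.0]
orientation: [0.911, 1.566, 2.492]
contact_force: [0.6, 0.8, -3.4]
grip_width: 0.537
```

```bash
python3 - <<'E'
from h import *
plan([502.5,-314,110],np.pi/2)
E
```

```text
t 15.45 tcp [ 513.5 -277.1  110. ] jaw 90.6 xaxis [-0.004  0.003 -1.   ] F [ 0.6  0.8 -3.4] w 0.537
delta mm [ -0.   11.3 -36.8] turn deg [ 0.56  0.16 -0.21]
```

>>> {"api": "drive_tool", "payload": {"deltas": [[[0,0.009,-0.03,0.5,0.1,-0.2],[0,0.002,-0.006,0,0,0],[0,0,0,0,0,0]]]}}

```text
clock: 15.75
tcp_pos: [499.3, -317.2, 107.1]
orientation: [0.846, 1.566, 2.413]
contact_force: [-0.2, 0.6, -3.9]
grip_width: 0.534
```

```bash
python3 - <<'E'
from h import *
plan([502.5,-314,60],np.pi/2)
c=snap('wrist','w11');W=cloud(c);P=W.reshape(-1,3)
S=P[(np.hypot(P[:,0]-502,P[:,1]+314)<115)&(P[:,2]>20)&(P[:,2]<31)&(np.maximum(abs(P[:,0]-502),abs(P[:,1]+314))>55)]
print(len(S),cv2.minAreaRect(S[:,:2].astype(np.float32)))
F=P[(abs(P[:,0]-480)<60)&(abs(P[:,1]+314)<60)&(P[:,2]<15)];print('floor',np.median(F[:,2]))
E
```

```text
t 15.75 tcp [ 499.3 -317.2  107.1] jaw 89.8 xaxis [-0.003  0.003 -1.   ] F [-0.2  0.6 -3.9] w 0.534
delta mm [47.  -3.3  3.1] turn deg [-0.22  0.17 -0.19]
3985 ((500.3105163574219, -314.40960693359375), (150.3198699951172, 149.1584014892578), 85.16940307617188)
floor 5.127766932058804
```

View pics/w11.png

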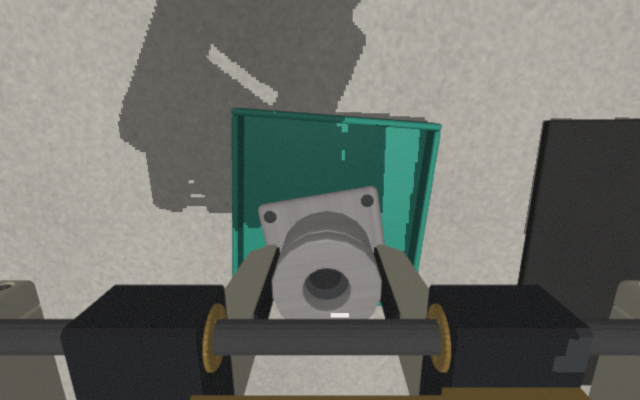

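Image w11: B hangs over the teal tray with its hub at (327,285). Tray centre measured at (501, -314), floor z 5.1. Expected touchdown is TCP z about 21.6. Lowering.

>>> {"api": "drive_tool", "payload": {"deltas": [[[0.015,-0.0017,0.003,-0.2,0.2,-0.2],[0.02,0,0,0,0,0],[0.015,0,0,0,0,0],[0.008,0,0,0,0,0]]]}}

```text
clock: 16.2
tcp_pos: [503.2, -309.5, 47.4]
orientation: [-2.031, 1.569, -0.455]
contact_force: [-0.3, 0.5, -3.3]
grip_width: 0.534
```

```bash
python3 - <<'E'
from h import *
plan([501,-314.3,21.6],np.pi/2)
E
```

```text
t 16.2 tcp [ 503.2 -309.5   47.4] jaw 90.3 xaxis [ 0.001 -0.001 -1.   ] F [-0.3  0.5 -3.3] w 0.534
delta mm [25.8  2.2 -4.8] turn deg [ 0.26 -0.03  0.07]
```

>>> {"api": "drive_tool", "payload": {"deltas": [[[0.008,0.0022,-0.0045,0.2,0,0],[0.007,0,0,0,0,0],[0.004,0,0,0,0,0]]]}}

```text
clock: 16.5
tcp_pos: [501.3, -313.4, 26.7]
orientation: [-1.618, 1.57, -0.045]
contact_force: [0.4, -0.4, -4.3]
grip_width: 0.535
```

```bash
python3 - <<'E'
from h import *
plan([501,-314.3,21.6],np.pi/2)
E
```

```text
t 16.5 tcp [ 501.3 -313.4   26.7] jaw 90.1 xaxis [ 0.001 -0.    -1.   ] F [ 0.4 -0.4 -4.3] w 0.535
delta mm [ 5.1  0.3 -0.9] turn deg [ 0.12 -0.    0.04]
```

>>> {"api": "drive_tool", "payload": {"deltas": [[[0.002,0,0,0,0,0],[0.0015,0,0,0,0,0]]]}}

```text
clock: 16.7
tcp_pos: [501.4, -313.6, 23.1]
orientation: [-1.848, 1.57, -0.275]
contact_force: [0.9, 0.2, -3.9]
grip_width: 0.53
```

>>> {"api": "drive_tool", "payload": {"deltas": [[[0.001,0,0,0,0,0]]]}}

```text
clock: 16.8
tcp_pos: [501.5, -313.7, 22.2]
orientation: [-1.953, 1.569, -0.381]
contact_force: [1.1, -0.5, -2.9]
grip_width: 0.534
```

>>> {"api": "drive_tool", "payload": {"deltas": [[[0.0008,0,0,0,0,0]]]}}

```text
clock: 16.9
tcp_pos: [501.7, -313.8, 21.6]
orientation: [-2.02, 1.569, -0.448]
contact_force: [0.9, 0.3, -3.3]
grip_width: 0.533
```

>>> {"api": "drive_tool", "payload": {"deltas": [[[0.0008,0,0,0,0,0]]]}}

```text
clock: 17.0
tcp_pos: [501.7, -313.8, 21.5]
orientation: [-2.0, 1.569, -0.427]
contact_force: [-5.6, 3.8, 11.2]
grip_width: 0.534
```

>>> {"api": "drive_tool", "payload": {"deltas": [[[0.0008,0,0,0,0,0]]]}}

```text
clock: 17.1
tcp_pos: [501.7, -313.9, 21.6]
orientation: [-2.011, 1.569, -0.438]
contact_force: [-3.6, 3.1, 6.7]
grip_width: 0.539
```

Touchdown at TCP z 21.5. Opening, partially so the fingers stay inside the tray.

>>> {"api": "drive_tool", "payload": {"deltas": [[[0,0,0,0,0,0],[0,0,0,0,0,0],[0,0,0,0,0,0],[0,0,0,0,0,0],[0,0,0,0,0,0]]], "claw": 70}}

```text
clock: 17.6
tcp_pos: [503.0, -314.8, 23.1]
orientation: [-2.145, 1.565, -0.573]
contact_force: [-1.4, 0.1, -0.4]
grip_width: 0.726
```

```bash
python3 - <<'E'
from h import *
plan([501,-314,180],np.pi/2)
E
```

```text
t 17.6 tcp [ 503.  -314.8   23.1] jaw 90.1 xaxis [ 0.005 -0.003 -1.   ] F [-1.4  0.1 -0.4] w 0.726
delta mm [-156.9    1.2    0.3] turn deg [ 0.1  -0.18  0.28]
```

>>> {"api": "drive_tool", "payload": {"deltas": [[[-0.015,0,0,0,-0.2,0.3],[-0.03,0,0,0,0,0],[-0.04,0,0,0,0,0],[-0.04,0,0,0,0,0],[-0.02,0,0,0,0,0]]]}}

```text
clock: 18.1
tcp_pos: [501.5, -313.7, 169.6]
orientation: [0.92, 1.563, 2.493]
contact_force: [0.5, -0.3, -0.5]
grip_width: 0.724
```

>>> {"api": "drive_tool", "payload": {"deltas": [[[0,0.03,0,0,0,0],[0,0.03,0,0,0,0],[0,0,0,0,0,0]]]}}

```text
clock: 18.4
tcp_pos: [441.5, -314.7, 173.8]
orientation: [1.355, 1.57, 2.929]
contact_force: [0.9, -0.3, 0.7]
grip_width: 0.728
```

```bash
python3 - <<'E'
from h import *
plan([501,-314,180],np.pi/2)
c=snap('wrist','w12');W=cloud(c);P=W.reshape(-1,3)
S=P[(np.hypot(P[:,0]-501,P[:,1]+314)<40)]
h=np.histogram(S[:,2],bins=np.arange(-2,125,3));print([(int(z),int(m)) for z,m in zip(h[1],h[0]) if m>15])
Q=S[(S[:,2]>49)&(S[:,2]<58)]
A=np.c_[Q[:,:2]-Q[:,:2].mean(0),np.ones(len(Q))];print('plane',np.linalg.lstsq(A,Q[:,2],rcond=None)[0].round(4),cv2.minEnclosingCircle(Q[:,:2].astype(np.float32)))
for n in ('top','scene'):
    c=snap(n,'f_'+n);W=cloud(c);P=W.reshape(-1,3)
    for g,z in (((566,98),(105,120)),((566,98),(58,68))):
        S=P[(np.hypot(P[:,0]-g[0],P[:,1]-g[1])<30)&(P[:,2]>z[0])&(P[:,2]<z[1])]
        print(n,g,z,len(S),S.mean(0).round(1),np.median(S[:,2]).round(1))
print(__import__('workcell').r.get_obs()['contact_force'])
E
```

```text
t 18.4 tcp [ 441.5 -314.7  173.8] jaw 90.2 xaxis [-0.001  0.    -1.   ] F [ 0.9 -0.3  0.7] w 0.728
delta mm [ -6.2 -59.5   0.5] turn deg [ 0.17  0.01 -0.04]
[(1, 30), (4, 548), (7, 32), (10, 653), (13, 670), (16, 56), (19, 52), (22, 70), (25, 58), (28, 63), (31, 76), (34, 70), (37, 129), (40, 153), (43, 56), (46, 93), (49, 225), (52, 1515)]
plane [6.00000e-03 5.00000e-03 5.28838e+01] ((501.2706604003906, -313.5443420410156), 24.961902618408203)
top (566, 98) (105, 120) 119 [566.7  98.6 111.7] 112.0
top (566, 98) (58, 68) 124 [563.8  95.3  61.5] 61.7
scene (566, 98) (105, 120) 66 [566.9  98.6 111.4] 111.7
scene (566, 98) (58, 68) 86 [572.  101.2  61.8] 61.6
[ 0.94735927 -0.70225331 -0.17867564]
```

View pics/f_top.png

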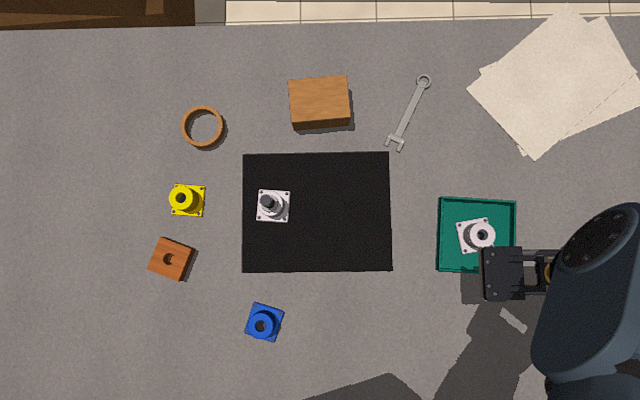

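View pics/f_scene.png

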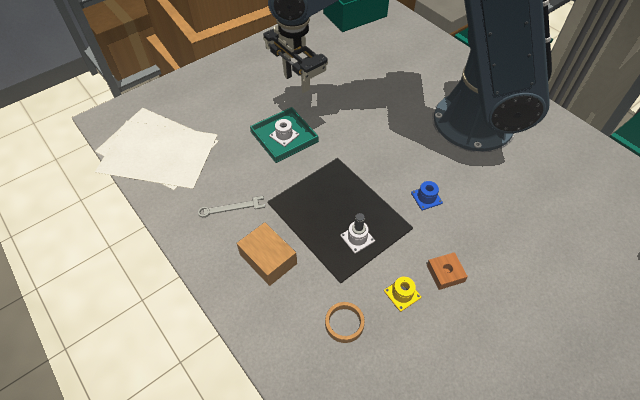

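The final views show B flat in the middle of the tray (top camera (478,235)) and the gauge standing home in A at (272,204). The carton, tape, wrench and look-alikes are where they were, and the arm is clear.

```bash
python3 -c "
from workcell import r
print(r.hand_in())"
```

```text
the job is handed in; nothing more can be done
None
```

The tight housing is in the reject tray, the gauge is standing fully home in the good one, and I handed the job in at about 18.5 s. No verdict is reported.

- **Trying the bores:** In the housing at about (582, -85) the gauge stopped hard about 12.8 mm deep, at about 8–13 N, so that is the tight one. In the housing at about (566, 98) it went down freely until the collar seated, about 9.8 mm above the underside by arm position. Neither housing was moved in the trials.
- **Placing the reject:** I gripped the tight housing by its hub, lowered it slowly into the tray, and released it.

**Last checks:**
- The gauge's top is at z 111.4–112 in three views, against 111.7 expected when fully home. Its axis agrees with the good housing's to about 1 mm.
- The reject's centre is at (501.3, -313.5), against a tray centre of about (501, -314). Its hub top is at z 52.9 (5 + 48 expected) and level to about 0.006 rad.
- The bystanders and look-alikes look unmoved in the pictures, and the arm is clear with contact force around 1 N, which is sensor noise.
- The cameras disagreed by 1–2 mm on some positions. I used the wrist camera relative to the gauge for the fits. No check failed.

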